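# Sort full and empty weight tins by feel

## Robot

A 7-joint arm with a two-finger parallel gripper is mounted at the origin on a cart in front of the work surface, level with it; the furniture and walls round the work are solid. World frame = base frame: x ahead of the robot, y to its left, z up, the work surface at z = 0. Lengths are in m, angles in rad, forces in N, time in s.
With the tool pointing down it reaches from about 0.425 to 0.875 m from the base axis. Payload 4.7 kg.
Tool frame: the origin (TCP) lies midway between the tips of the shut fingers; the grasp point (between the pads) lies 19 mm behind it; z points along the fingers, y is the line along which they close (so a half turn about z gives the same grasp; the last joint's range is limited). The gripper opens to 87 mm and grips with 3 to 60 N. Pads are 19 mm wide; open, the fingers measure 117 mm over their backs; the gripper's body (75 mm by 190 mm) begins 51 mm behind the grasp point.
Start: joints at [1.304, 0.321, -0.07, 1.45, 0.023, 1.371, -0.057], TCP at [0.18, -0.625, 0.223] pointing down, gripper open.
Joint ranges: [-2.86, 2.86], [-0.3, 2.09], [-1.38, 1.24], [0.06, 2.45], [-1.56, 4.7], [0.09, 2.05], [-2.69, 2.69]. Speed limits (rad/s): [2.57, 2.57, 3.14, 3.14, 3.14, 3.14, 3.14].

## Interface

Orientations are given as a rotation vector (axis times angle).
In Python, from bench import ctrl, job, get_image, camera_model gives the robot as it stands (ctrl), with the cameras as plain functions and the job (job).
- The arm moves only by the shell command python3 inch.py [FORCE], which reads ROWS from standard input. ROWS is a JSON list of rows, 1 to 20 of them, each of 5 numbers: dx, dy, dz in shares of 1 m (1.0 is 1 m), then a turn about the tool's z in shares of 2 rad (1.0 is 2 rad), then the opening from 0.0 (shut) to 1.0 (fully open); each row is the pose to reach, as a shift and turn from the pose commanded when the command began, along the tool's axes at that moment; what a row does not reach only later rows make up. A row lasts 1/10 s, in which the tool goes at most 0.05 m and 0.15 rad, less where a joint would pass 70% of its speed; a pose out of reach is approached as far as the arm can. The fingers move at their own pace and stop on an object; FORCE is the grip in N (left out, the last holds). Time passes only in rows, so rows that do not move let the fingers close. It prints the time, the measured TCP pose, the force, the opening and the grip force at its end. A shift or turn number past 1, either way, is cut back to 1. Input that does not fit is refused with a message, and nothing moves.
- ctrl.get_state(): the state, without advancing time (a new reading comes with each control period).
- get_image(name): name is "scene" or "side" or "wrist"; returns the picture (384x512x3 uint8, red, green, blue); there is no depth.
- camera_model(name): a dict with "vertical_fov" (degrees; the focal length in pixels is half the picture's height over the tangent of half this angle, whatever the lens; pixels are square), "cx", "cy" (the principal point, pixels), "k1" (the pictures are not rectified: a ray, as slopes to the right and down, at radius r is drawn at 1 + k1 r^2 times it, then the intrinsics apply), "rvec" (rotation vector, rad) and "tvec" (3), from world to camera coordinates, as OpenCV has them; the wrist camera has in their place "hand_eye" (4x4, takes a point from camera to tool coordinates, whose origin is the TCP and whose axes are the flange's). Camera axes: x right, y down, z forward; pixel columns grow to the right and rows downward; lengths in m; the calibration is good to about 2 mm. A picture is of the moment at which its call begins: read the wrist's pose just before it. camera_model takes no time and is no camera call.
- job.close_job(): hands the job in; it is judged then, once.
The state is a dict: "time": time; "joint_positions": joint angles; "qd": joint speeds; "joint_torque": joint torques, N m; "position": TCP position; "tool_rot": TCP orientation; "ft_force": force on the tool from outside, world axes, zero at the start; "torque": the same for the moment, N m; "grip_width": opening from 0.0 (shut) to 1.0 (fully open); "grip_force": force on a finger pad.
Only numpy, scipy, OpenCV 4.12 (cv2) and the standard library are available. Lean on these libraries where they do the work, as an engineer would, in place of code of your own. Each camera call takes 0.05 s, during which the arm holds its last target. There are 200 camera calls.

## Task

The three look-alike grey-banded tins are for steel fabric weights, but not all of them are full: tell them apart by lifting each one to feel its weight. Stand every full tin in the blue tray and every empty tin in the orange tray, upright, set down gently rather than dropped. Never tip a tin over, and leave the dye pot, the plastic cup and the roll of tape where they are.

Things in the scene. Friction and masses are not known exactly. Their poses are not given: they have to be found in the camera images.
- tin_a: one of three look-alike aluminium tins, grey band, fixed knurled lid, 54 mm in diameter, 53 mm tall; origin: centre of its underside, z up. Full (steel weight inside, 0.37 to 0.43 kg in all) or empty (foam plug, 0.08 kg): not visible, differs from start to start; at least one of the three is full, at least one empty. Contents have 2 to 3 mm of play.
- tin_b: one of three look-alike aluminium tins, grey band, fixed knurled lid, 54 mm in diameter, 53 mm tall; origin: centre of its underside, z up. Full (steel weight inside, 0.37 to 0.43 kg in all) or empty (foam plug, 0.08 kg): not visible, differs from start to start; at least one of the three is full, at least one empty. Contents have 2 to 3 mm of play.
- tin_c: one of three look-alike aluminium tins, grey band, fixed knurled lid, 54 mm in diameter, 53 mm tall; origin: centre of its underside, z up. Full (steel weight inside, 0.37 to 0.43 kg in all) or empty (foam plug, 0.08 kg): not visible, differs from start to start; at least one of the three is full, at least one empty. Contents have 2 to 3 mm of play.
- blue_tray: Blue metal tray fixed to the table, 100 mm (its x) by 190 mm (its y), walls 3 mm thick, 20 mm high; origin: centre of its underside, at table height; inner floor (grey felt liner) 8 mm above the origin. Two tins fit side by side along its y, e.g. at y = +42 and -42 mm. For the full tins.
- orange_tray: Orange metal tray fixed to the table, 100 mm (its x) by 190 mm (its y), walls 3 mm thick, 20 mm high; origin: centre of its underside, at table height; inner floor (grey felt liner) 8 mm above the origin. Two tins fit side by side along its y, e.g. at y = +42 and -42 mm. For the empty tins.
- dye_pot: bystander: small clear screw pot with a black lid, 54 mm in diameter, 44 mm tall, behind the tins; origin at the centre of its underside
- plastic_cup: bystander: clear open plastic cup, 70 mm in diameter, 81 mm tall, behind the tins; origin at the centre of its underside
- tape: bystander: roll of beige masking tape lying flat, 100 mm across, 25 mm high, to the right of the trays; origin at the centre of its underside

How it is judged:
By the outcome, as a careful person would: the job done as asked, in the order asked, and still so for the second after the job is handed in, with the robot touching nothing.
It also fails if it takes over 72 s, if anything falls off the work surface, if the arm or the gripper's body presses on something with over 40 N, if the wrist force passes 120 N, or if a joint passes its speed limit or range.

## Working session

There is one attempt and no reset: what is moved stays moved. The work goes in short steps, Python scripts to look and compute and a shell command to move; the robot and the scene stay as the last step left them, time stands still between calls to the robot, and variables do not carry over. Pictures are saved under pics/ and viewed, at most 10 in all, crops included, and the job is handed in when it is done.

```bash
ls; mkdir -p pics; python3 - <<'E'
from bench import ctrl, job, get_image, camera_model
import cv2, numpy as np
for n in ("scene","side"):
    cv2.imwrite(f"pics/{n}0.png",get_image(n)[:,:,::-1])
s=ctrl.get_state()
for k,v in s.items(): print(k,np.round(v,4))
for n in ("scene","side","wrist"): print(n,camera_model(n))
E
```

```text
bench.py
inch.py
pics
time 0.1
joint_positions [ 1.3041  0.3218 -0.0701  1.4515  0.0226  1.3708 -0.0569]
qd [-0.0008 -0.0015 -0.0017 -0.0017  0.0006  0.0014  0.0012]
joint_torque [ 1.00000e-04 -4.92572e+01 -4.05700e-01 -3.13397e+01 -6.42000e-02
  3.95000e-02  1.00000e-04]
position [ 0.18   -0.6241  0.2216]
tool_rot [-3.109e+00 -4.394e-01  5.000e-04]
ft_force [-0.5158 -1.0721 -0.168 ]
torque [-0.0218 -0.0083 -0.0506]
grip_force 0.0
grip_width 0.9988
scene {'vertical_fov': 54.468737892155104, 'cx': 252.3799046210755, 'cy': 191.55416113209395, 'k1': -0.048621383007869536, 'rvec': array([ 1.08180785, -2.4424613 ,  0.99421155]), 'tvec': array([0.45034676, 0.29057729, 0.63456856])}
side {'vertical_fov': 50.177935047835916, 'cx': 252.80402872358698, 'cy': 184.37995025452122, 'k1': -0.04974342711958722, 'rvec': array([ 0.32485286, -2.50676425,  1.61803489]), 'tvec': array([0.57286301, 0.05751654, 0.99692683])}
wrist {'vertical_fov': 70.48901374846014, 'cx': 253.9854009442625, 'cy': 197.95563674369643, 'k1': -0.0498376254096832, 'hand_eye': array([[-3.36368595e-04, -9.56871211e-01, -2.90512260e-01,
         7.99035786e-02],
       [ 9.99999881e-01, -2.19531765e-04, -4.34766263e-04,
         1.90147248e-04],
       [ 3.52238651e-04, -2.90512371e-01,  9.56871171e-01,
        -1.62806585e-01],
       [ 0.00000000e+00,  0.00000000e+00,  0.00000000e+00,
         1.00000000e+00]])}
```

View pics/scene0.png

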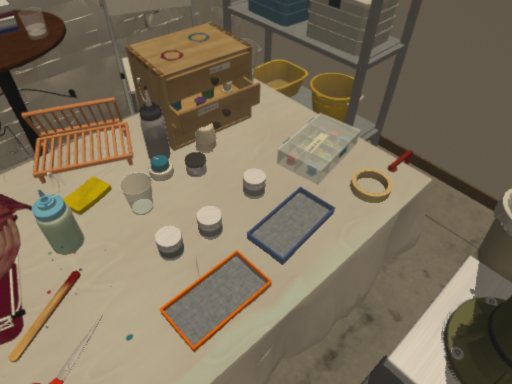

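View pics/side0.png

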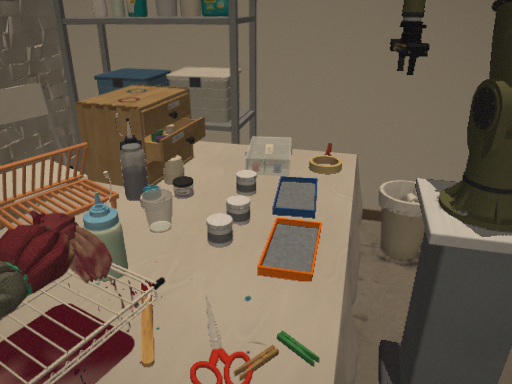

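The scene view shows tin lids at about (169,235), (209,215) and (254,177). The orange tray is at (217,299), the blue tray at (292,223), the cup at (137,192), the dye pot at (195,163) and the tape at (371,185). The side view shows the tins at (220,222), (238,203) and (246,176).

```bash
cat > h.py <<'E'
import cv2, numpy as np
from scipy.spatial.transform import Rotation as R
from bench import ctrl, job, get_image, camera_model
def cam(n, st=None):
    m=camera_model(n); f=192/np.tan(np.radians(m["vertical_fov"]/2))
    if n=="wrist":
        H=m["hand_eye"]; Rt=R.from_rotvec(st["tool_rot"]).as_matrix()
        Rw=Rt@H[:3,:3]; c=Rt@H[:3,3]+st["position"]
    else:
        Rw=R.from_rotvec(m["rvec"]).as_matrix().T; c=-Rw@m["tvec"]
    return f,m["cx"],m["cy"],m["k1"],Rw,c
def plane(C,px,z):
    f,cx,cy,k,Rw,c=C; d=(np.atleast_2d(px)-[cx,cy])/f; u=d.copy()
    for _ in range(10): u=d/(1+k*(u**2).sum(1,keepdims=True))
    w=np.c_[u,np.ones(len(u))]@Rw.T
    return (c+w*((z-c[2])/w[:,2])[:,None])[:,:2]
def tool(dw,st):  # world shift -> tool axes
    return R.from_rotvec(st["tool_rot"]).inv().apply(dw)
E
python3 - <<'E'
from h import *
guess={"scene":[(169,235),(209,215),(254,177)],"side":[(220,222),(238,203),(246,176)]}
for n in ("scene","side"):
    im=cv2.imread(f"pics/{n}0.png"); hsv=cv2.cvtColor(im,cv2.COLOR_BGR2HSV); C=cam(n)
    for col,lo,hi in (("orange",(5,170,100),(18,255,255)),("blue",(105,120,30),(125,255,200))):
        m=cv2.inRange(hsv,lo,hi); cs,_=cv2.findContours(m,cv2.RETR_EXTERNAL,cv2.CHAIN_APPROX_NONE)
        for c in sorted(cs,key=cv2.contourArea)[-3:]:
            w=plane(C,c[:,0].astype(float),0.02)
            r=cv2.minAreaRect((w*1000).astype(np.float32)); print(n,col,cv2.contourArea(c),c[:,0].mean(0),np.round(r[0]),np.round(r[1]),round(r[2],1))
    for g in guess[n]:
        x,y=g; p=im[y-25:y+30,x-25:x+25]; h=hsv[y-25:y+30,x-25:x+25]
        print(g, im[y,x], im[y-18,x-18], im[y+14,x])
        m=((p.min(2)>int(im[y,x].min())-25)&(h[:,:,1]<40)).astype(np.uint8)
        k,l,st,ce=cv2.connectedComponentsWithStats(m); i=l[25,25]; cc=ce[i]+[x-25,y-25]
        cs,_=cv2.findContours((l==i).astype(np.uint8),cv2.RETR_EXTERNAL,cv2.CHAIN_APPROX_NONE)
        w=plane(C,max(cs,key=len)[:,0]+np.array([x-25.,y-25]),0.053)
        print("  lid",st[i],cc,plane(C,cc,.053),cv2.minEnclosingCircle((w*1000).astype(np.float32)))
E
```

```text
scene orange 0.0 [407. 151.] [ 419. -335.] [0. 0.] 0.0
scene orange 14.5 [ 67.23076923 286.56410256] [635. 511.] [13. 31.] 32.5
scene orange 5123.5 [214.62978723 298.63404255] [429. 306.] [105. 192.] 1.5
scene blue 0.0 [ 7. 30.] [1963.  207.] [0. 0.] 0.0
scene blue 0.0 [11. 29.] [1961.  191.] [0. 0.] 0.0
scene blue 0.0 [14.   28.25] [1957.  180.] [ 4. 10.] 49.8
(169, 235) [171 192 205] [135 163 178] [79 89 94]
  lid [   0    0   50   55 2748] [168.50946143 237.00218341] [[0.57926456 0.30803633]] ((584.820556640625, 308.06463623046875), 89.35574340820312)
(209, 215) [170 192 203] [136 163 178] [ 91 102 109]
  lid [   0    0   50   55 2750] [208.5 217. ] [[0.56723765 0.21644287]] ((573.24072265625, 216.0286865234375), 93.17594909667969)
(254, 177) [168 189 201] [134 162 177] [66 74 78]
  lid [   0    0   50   55 2750] [253.5 179. ] [[0.58849664 0.06882785]] ((593.48876953125, 61.980960845947266), 107.30345153808594)
side orange 0.5 [247.33333333 360.33333333] [438. 614.] [2. 1.] 66.8
side orange 5.5 [248.77777778 365.33333333] [434. 622.] [7. 2.] 66.3
side orange 2971.5 [290.93838863 249.82938389] [430. 316.] [101. 214.] 1.3
side blue 349.5 [295.57090909 196.61818182] [459.  85.] [ 98. 221.] 5.5
(220, 222) [163 183 196] [130 154 173] [59 62 67]
  lid [   0    0   50   55 2740] [219.49562044 224.02737226] [[0.57506458 0.3271946 ]] ((585.2022094726562, 316.16217041015625), 124.27220916748047)
(238, 203) [167 186 200] [130 154 174] [58 62 66]
  lid [   0    0   50   55 2740] [237.53248175 204.98978102] [[0.56413423 0.23808991]] ((573.996826171875, 221.80953979492188), 144.1207733154297)
(246, 176) [165 182 195] [125 150 170] [58 63 65]
  lid [25 25  1  1  1] [246. 176.] [[0.58976206 0.07805951]] ((589.7620849609375, 78.05950164794922), 9.999999747378752e-05)
```

```bash
python3 - <<'E'
import cv2
a=cv2.imread("pics/scene0.png")[140:270,130:320]; cv2.imwrite("pics/crop0.png",cv2.resize(a,None,fx=4,fy=4,interpolation=cv2.INTER_CUBIC))
E
```

```text
(no output)
```

View pics/crop0.png

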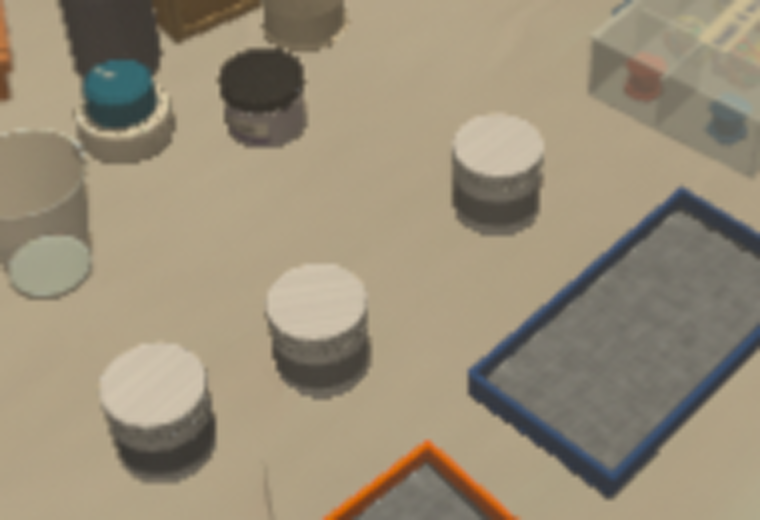

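The crop shows the lid ellipse centres at scene pixels of about (168.5,236), (209,217) and (254.5,177), and the pot lid at about (195,160). I'll tighten the colour masks next.

```bash
python3 - <<'E'
from h import *
st=ctrl.get_state()
guess={"scene":[(169,235),(209,215),(254,177)],"side":[(220,222),(238,203),(246,176)]}
for n in ("scene","side"):
    im=cv2.imread(f"pics/{n}0.png"); hsv=cv2.cvtColor(im,cv2.COLOR_BGR2HSV); C=cam(n)
    for g in guess[n]:
        x,y=g
        m=((im[:,:,0]>148)&(hsv[:,:,1]<60)).astype(np.uint8); m[:y-25]=0;m[y+25:]=0;m[:,:x-25]=0;m[:,x+25:]=0
        cs,_=cv2.findContours(m,cv2.RETR_EXTERNAL,cv2.CHAIN_APPROX_NONE); c=max(cs,key=cv2.contourArea)
        w=plane(C,c[:,0].astype(float),0.053)*1000
        print(n,g,cv2.contourArea(c),cv2.boundingRect(c),"bbox mid",(w.min(0)+w.max(0))/2,np.ptp(w,axis=0),cv2.fitEllipse(w.astype(np.float32))[0])
    for lo,hi in (((100,90,20),(130,255,200)),):
        m=cv2.inRange(hsv,lo,hi); m[:150]=0; m[290:]=0; m[:,:220]=0; m[:,350:]=0
        cs,_=cv2.findContours(m,cv2.RETR_EXTERNAL,cv2.CHAIN_APPROX_NONE); c=max(cs,key=len)
        w=plane(C,c[:,0].astype(float),0.02); print(n,"blue",cv2.minAreaRect((w*1000).astype(np.float32)))
C=cam("scene")
for nm,p,z in (("pot lid",(195,160),.044),("cup rim",(137,182),.081),("cup base",(142,206),0.0),("tape",(371,184),.025),("box corner",(277,165),0.0),("box corner near",(312,180),0.0)): print(nm,plane(C,p,z))
for c in ([.585,.31],[.57,.22],[.59,.07]): pass
Rm=R.from_rotvec(st["tool_rot"]).as_matrix(); print(Rm.round(3))
E
```

```text
scene (169, 235) 391.5 (155, 226, 26, 21) bbox mid [584.20557603 306.40282041] [51.62447343 51.31086132] (584.1098022460938, 306.9259948730469)
scene (209, 215) 335.5 (197, 206, 25, 19) bbox mid [572.79268574 211.94364937] [51.71167033 51.77934919] (572.465087890625, 211.8865966796875)
scene (254, 177) 242.0 (243, 168, 23, 16) bbox mid [596.77793953  59.64384151] [50.91256985 49.56516777] (596.179931640625, 59.80900192260742)
scene blue ((461.36212158203125, 71.46778106689453), (98.05342864990234, 185.46299743652344), 5.569246768951416)
side (220, 222) 214.0 (206, 213, 26, 13) bbox mid [583.1512029  307.21283593] [50.81990501 50.89890987] (583.175537109375, 307.46624755859375)
side (238, 203) 170.5 (213, 213, 19, 13) bbox mid [579.86551597 307.21283593] [44.24853115 50.89890987] (579.6082153320312, 306.1177062988281)
side (246, 176) 99.5 (236, 170, 20, 8) bbox mid [595.51798862  60.76646735] [49.2620942  49.55555724] (595.0742797851562, 60.83380889892578)
side blue ((458.8520202636719, 84.3658676147461), (98.93790435791016, 220.9993133544922), 5.307085037231445)
pot lid [[0.74075827 0.12441955]]
cup rim [[0.72994588 0.28452118]]
cup base [[0.73536403 0.2872796 ]]
tape [[ 0.40824787 -0.15084051]]
box corner [[ 0.62593432 -0.05028348]]
box corner near [[ 0.52752231 -0.07625498]]
[[ 0.961  0.277 -0.001]
 [ 0.277 -0.961  0.002]
 [-0.    -0.002 -1.   ]]
```

The rows are not in the units I measure in: turns go in shares of 2 rad. I convert before sending: -1.29 rad is -0.645.

```bash
echo '[[0.04, -0.04, 0, -0.025, 1], [0.08, -0.08, 0, -0.075, 1], [0.12, -0.11, 0, -0.125, 1], [0.16, -0.14, 0, -0.175, 1], [0.2, -0.18, 0, -0.225, 1], [0.24, -0.22, 0, -0.275, 1], [0.28, -0.26, 0, -0.325, 1], [0.32, -0.29, 0, -0.375, 1], [0.36, -0.33, 0, -0.425, 1], [0.4, -0.37, 0, -0.475, 1], [0.44, -0.4, 0, -0.525, 1], [0.48, -0.44, 0, -0.575, 1], [0.52, -0.48, 0, -0.625, 1], [0.55, -0.51, 0, -0.645, 1], [0.57, -0.53, 0, -0.645, 1], [0.58, -0.54, 0, -0.645, 1], [0.59, -0.542, 0, -0.645, 1], [0.59, -0.542, 0, -0.645, 1], [0.59, -0.542, 0, -0.645, 1]]' | python3 inch.py 30; python3 - <<'E'
from h import *
st=ctrl.get_state(); print(st["time"],st["position"],st["ft_force"]); print(R.from_rotvec(st["tool_rot"]).as_matrix().round(3))
print("to T3",tool(np.array([.5960,.0602,.023])-st["position"],st).round(4))
E
```

```text
time: 2.0
position: [0.5964, 0.0581, 0.2218]
tool_rot: [-2.223, -2.22, 0.003]
ft_force: [-0.3, -0.4, 0.6]
grip_width: 0.998
grip_force: 0.0
2.0 [0.59635994 0.05814651 0.22182844] [-0.26531947 -0.36672363  0.57343545]
[[ 0.001  1.    -0.002]
 [ 1.    -0.001 -0.001]
 [-0.001 -0.002 -1.   ]]
to T3 [ 0.0023 -0.      0.1988]
```

```bash
echo '[[0.002, 0, 0.03, 0, 1], [0.002, 0, 0.06, 0, 1], [0.002, 0, 0.09, 0, 1], [0.002, 0, 0.12, 0, 1], [0.002, 0, 0.15, 0, 1], [0.002, 0, 0.18, 0, 1], [0.002, 0, 0.19, 0, 1], [0.002, 0, 0.199, 0, 1], [0.002, 0, 0.199, 0, 1], [0.002, 0, 0.199, 0, 0], [0.002, 0, 0.199, 0, 0], [0.002, 0, 0.199, 0, 0], [0.002, 0, 0.199, 0, 0], [0.002, 0, 0.199, 0, 0], [0.002, 0, 0.199, 0, 0]]' | python3 inch.py 30
```

```text
time: 3.5
position: [0.5967, 0.0618, 0.0238]
tool_rot: [2.221, 2.221, -0.0]
ft_force: [-0.5, -0.5, 1.9]
grip_width: 0.613
grip_force: 30.0
```

```bash
echo '[[0, 0, -0.01, 0, 0], [0, 0, -0.02, 0, 0], [0, 0, -0.04, 0, 0], [0, 0, -0.06, 0, 0], [0, 0, -0.08, 0, 0], [0, 0, -0.09, 0, 0], [0, 0, -0.1, 0, 0], [0, 0, -0.1, 0, 0], [0, 0, -0.1, 0, 0], [0, 0, -0.1, 0, 0]]' | python3 inch.py; for i in 1 2; do echo '[[0, 0, 0, 0, 0], [0, 0, 0, 0, 0]]' | python3 inch.py | grep ft; done
```

```text
time: 4.5
position: [0.596, 0.0615, 0.1224]
tool_rot: [-2.221, -2.221, 0.002]
ft_force: [0.6, 1.0, -4.6]
grip_width: 0.607
grip_force: 30.0
ft_force: [0.0, -0.4, -4.4]
ft_force: [0.5, 0.4, -4.0]
```

```bash
python3 - <<'E'
from h import *
im=get_image("scene")[:,:,::-1]; cv2.imwrite("pics/scene1.png",im)
st=ctrl.get_state(); print(st["position"],st["ft_force"],st["torque"],st["grip_width"])
# tray rim corners on raw first image, scene camera
im=cv2.imread("pics/scene0.png"); hsv=cv2.cvtColor(im,cv2.COLOR_BGR2HSV); C=cam("scene"); print("cam",C[5])
for col,lo,hi,b in (("orange",(5,170,100),(18,255,255),(150,245,290,355)),("blue",(100,90,20),(130,255,200),(240,180,345,265))):
    m=np.zeros(im.shape[:2],np.uint8); x0,y0,x1,y1=b; m[y0:y1,x0:x1]=cv2.inRange(hsv,lo,hi)[y0:y1,x0:x1]
    cs,h=cv2.findContours(m,cv2.RETR_CCOMP,cv2.CHAIN_APPROX_NONE)
    c=max((c for c,k in zip(cs,h[0]) if k[3]>=0),key=cv2.contourArea)  # hole = liner seen
    for z in (.008,.02):
        w=plane(C,c[:,0].astype(float),z); print(col,"hole at",z,cv2.minAreaRect((w*1000).astype(np.float32)))
E
```

```text
[0.59679437 0.06172899 0.12345732] [-0.07176537 -0.28521024 -4.3059319 ] [ 0.02848463 -0.10294633 -0.02752813] 0.6092617091369672
cam [0.13966453 0.49464921 0.652488  ]
orange hole at 0.008 ((435.34539794921875, 303.4530029296875), (94.05433654785156, 185.90040588378906), 1.3478331565856934)
orange hole at 0.02 ((429.8399353027344, 307.0129699707031), (92.30310821533203, 182.43907165527344), 1.347839593887329)Traceback (most recent call last):
  File "<stdin>", line 9, in <module>
ValueError: max() iterable argument is empty
```

T3 reads about 4.3 N, so it's full and goes in the blue tray at (0.465, 0.029).

```bash
echo '[[-0.002, -0.01, 0, 0, 0], [-0.01, -0.03, 0, 0, 0], [-0.015, -0.055, 0, 0, 0], [-0.02, -0.08, 0, 0, 0], [-0.025, -0.105, 0, 0, 0], [-0.03, -0.12, 0, 0, 0], [-0.032, -0.129, 0, 0, 0], [-0.033, -0.132, 0, 0, 0], [-0.033, -0.132, 0.01, 0, 0], [-0.033, -0.132, 0.03, 0, 0], [-0.033, -0.132, 0.05, 0, 0], [-0.033, -0.132, 0.065, 0, 0], [-0.033, -0.132, 0.075, 0, 0], [-0.033, -0.132, 0.08, 0, 0], [-0.033, -0.132, 0.084, 0, 0], [-0.033, -0.132, 0.086, 0, 0], [-0.033, -0.132, 0.087, 0, 0], [-0.033, -0.132, 0.087, 0, 0]]' | python3 inch.py; echo '[[0, 0, 0.001, 0, 0], [0, 0, 0.002, 0, 0], [0, 0, 0.002, 0, 0]]' | python3 inch.py
```

```text
time: 6.75
position: [0.4651, 0.0286, 0.0369]
tool_rot: [2.221, 2.221, 0.001]
ft_force: [0.1, 0.2, -4.2]
grip_width: 0.608
grip_force: 30.0
time: 7.05
position: [0.4648, 0.0286, 0.0345]
tool_rot: [2.221, 2.221, -0.0]
ft_force: [0.6, 0.5, -4.5]
grip_width: 0.61
grip_force: 30.0
```

```bash
python3 - <<'E'
from h import *
im=get_image("side")[:,:,::-1]; cv2.imwrite("pics/side1.png",cv2.resize(im[130:300,180:380],None,fx=3,fy=3,interpolation=cv2.INTER_CUBIC))
E
```

```text
(no output)
```

View pics/side1.png

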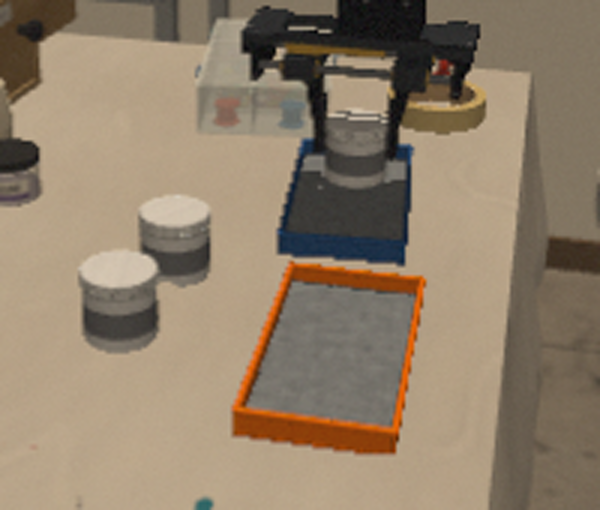

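The side crop shows the tin hanging over the far half of the blue tray, centred between its side walls (crop about (357,150)). I'll lower it in 1 mm steps.

```bash
echo '[[0, 0, 0.001, 0, 0], [0, 0, 0.001, 0, 0]]' | python3 inch.py | grep -E 'pos|ft'; echo '[[0, 0, 0.001, 0, 0], [0, 0, 0.001, 0, 0]]' | python3 inch.py| grep -E 'pos|ft'
```

```text
position: [0.4647, 0.0287, 0.0334]
ft_force: [-0.5, 0.2, -4.0]
position: [0.4647, 0.0287, 0.0324]
ft_force: [-0.0, 0.6, -4.0]
```

```bash
echo '[[0, 0, 0.001, 0, 0], [0, 0, 0.001, 0, 0]]' | python3 inch.py | grep -E 'pos|ft'; echo '[[0, 0, 0.0005, 0, 0], [0, 0, 0.0005, 0, 0]]' | python3 inch.py| grep -E 'pos|ft'
```

```text
position: [0.4649, 0.0287, 0.0318]
ft_force: [-0.4, -0.3, -1.1]
position: [0.4649, 0.0287, 0.0317]
ft_force: [-3.8, -0.5, 4.4]
```

Touched down. Next I'll release, rise and move over T2.

```bash
echo '[[0, 0, 0, 0, 0.7], [0, 0, 0, 0, 0.8], [0, 0, 0, 0, 1], [0, 0, 0, 0, 1], [0, 0, -0.02, 0, 1], [0, 0, -0.05, 0, 1], [0, 0, -0.08, 0, 1], [0.02, 0.01, -0.11, 0, 1], [0.05, 0.03, -0.12, 0, 1], [0.08, 0.05, -0.12, 0, 1], [0.11, 0.07, -0.12, 0, 1], [0.14, 0.09, -0.12, 0, 1], [0.17, 0.1, -0.12, 0, 1], [0.18, 0.106, -0.12, 0, 1], [0.183, 0.108, -0.12, 0, 1], [0.183, 0.108, -0.12, 0, 1], [0.183, 0.108, -0.12, 0, 1]]' | python3 inch.py; python3 - <<'E'
from h import *
st=ctrl.get_state(); im=get_image("scene")[:,:,::-1]; cv2.imwrite("pics/scene2.png",im)
im=get_image("wrist")[:,:,::-1]; cv2.imwrite("pics/wrist2.png",im)
print("to T2",tool(np.array([.5725,.2121,.0235])-st["position"],st).round(4))
E
```

```text
time: 9.6
position: [0.5728, 0.2097, 0.1509]
tool_rot: [2.223, 2.219, -0.002]
ft_force: [0.6, -0.5, -0.4]
grip_width: 0.998
grip_force: 0.0
to T2 [ 0.0026 -0.0003  0.1273]
```

View pics/wrist2.png

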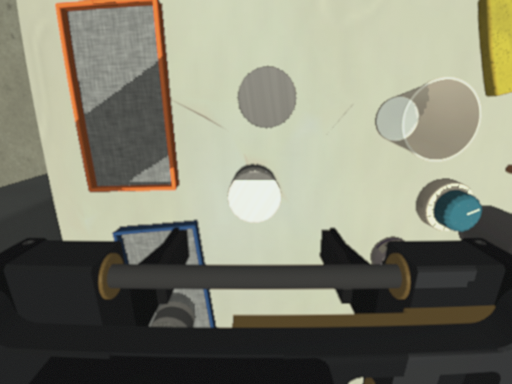

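The wrist view shows T2's lid at (254,200), centred between the fingers. T1 is at (267,97), and T3 stands in the blue tray at (175,310).

```bash
echo '[[0.002, 0, 0.03, 0, 1], [0.002, 0, 0.06, 0, 1], [0.002, 0, 0.09, 0, 1], [0.002, 0, 0.11, 0, 1], [0.002, 0, 0.12, 0, 1], [0.002, 0, 0.127, 0, 1], [0.002, 0, 0.127, 0, 1], [0.002, 0, 0.127, 0, 0], [0.002, 0, 0.127, 0, 0], [0.002, 0, 0.127, 0, 0], [0.002, 0, 0.127, 0, 0], [0.002, 0, 0.127, 0, 0], [0.002, 0, 0.127, 0, 0]]' | python3 inch.py 30; echo '[[0, 0, -0.01, 0, 0], [0, 0, -0.02, 0, 0], [0, 0, -0.04, 0, 0], [0, 0, -0.06, 0, 0], [0, 0, -0.08, 0, 0], [0, 0, -0.09, 0, 0], [0, 0, -0.1, 0, 0], [0, 0, -0.1, 0, 0], [0, 0, -0.1, 0, 0], [0, 0, -0.1, 0, 0]]' | python3 inch.py;echo '[[0, 0, 0, 0, 0], [0, 0, 0, 0, 0]]' | python3 inch.py
```

```text
time: 11.0
position: [0.573, 0.2138, 0.0242]
tool_rot: [2.221, 2.221, 0.0]
ft_force: [-0.4, -0.5, 1.3]
grip_width: 0.61
grip_force: 30.0
time: 12.0
position: [0.5722, 0.2133, 0.1229]
tool_rot: [-2.221, -2.221, 0.003]
ft_force: [0.2, 0.6, -4.2]
grip_width: 0.61
grip_force: 30.0
time: 12.2
position: [0.5725, 0.2136, 0.1234]
tool_rot: [-2.221, -2.221, 0.001]
ft_force: [0.3, -0.2, -3.4]
grip_width: 0.605
grip_force: 30.0
```

T2 is also full, reading 3.4 to 4.2 N, so it goes in the other blue slot at (0.457, 0.113).

```bash
echo '[[-0.01, -0.01, 0, 0, 0], [-0.025, -0.025, 0, 0, 0], [-0.045, -0.05, 0, 0, 0], [-0.065, -0.075, 0, 0, 0], [-0.085, -0.095, 0, 0, 0], [-0.095, -0.11, 0, 0, 0], [-0.1, -0.115, 0, 0, 0], [-0.1, -0.115, 0, 0, 0], [-0.1, -0.115, 0.01, 0, 0], [-0.1, -0.115, 0.03, 0, 0], [-0.1, -0.115, 0.05, 0, 0], [-0.1, -0.115, 0.065, 0, 0], [-0.1, -0.115, 0.075, 0, 0], [-0.1, -0.115, 0.08, 0, 0], [-0.1, -0.115, 0.084, 0, 0], [-0.1, -0.115, 0.087, 0, 0], [-0.1, -0.115, 0.089, 0, 0], [-0.1, -0.115, 0.089, 0, 0], [-0.1, -0.115, 0.089, 0, 0]]' | python3 inch.py; echo '[[0, 0, 0.001, 0, 0], [0, 0, 0.001, 0, 0]]' | python3 inch.py|grep -E 'pos|ft'
```

```text
time: 14.1
position: [0.4581, 0.1137, 0.0354]
tool_rot: [2.221, 2.221, 0.001]
ft_force: [0.3, -0.3, -3.7]
grip_width: 0.605
grip_force: 30.0
position: [0.4579, 0.1136, 0.0341]
ft_force: [0.1, -0.3, -4.3]
```

```bash
echo '[[0, 0, 0.001, 0, 0], [0, 0, 0.0015, 0, 0], [0, 0, 0.0015, 0, 0]]' | python3 inch.py|grep -E 'pos|ft'; echo '[[0, 0, 0.0005, 0, 0], [0, 0, 0.0005, 0, 0]]' | python3 inch.py|grep -E 'pos|ft'
```

```text
position: [0.4577, 0.1137, 0.0324]
ft_force: [-0.9, -0.9, -3.7]
position: [0.4578, 0.1137, 0.0322]
ft_force: [-1.0, -0.1, -1.1]
```

```bash
echo '[[0, 0, 0.0005, 0, 0], [0, 0, 0.0005, 0, 0]]' | python3 inch.py|grep -E 'pos|ft'
```

```text
position: [0.4578, 0.1137, 0.0321]
ft_force: [-3.6, -0.5, 5.0]
```

```bash
echo '[[0, 0, 0, 0, 0.7], [0, 0, 0, 0, 0.8], [0, 0, 0, 0, 1], [0, 0, 0, 0, 1], [0, 0, -0.02, 0, 1], [0, 0, -0.05, 0, 1], [0, 0, -0.08, 0, 1], [0.02, 0.01, -0.11, 0, 1], [0.05, 0.03, -0.12, 0, 1], [0.08, 0.05, -0.12, 0, 1], [0.11, 0.07, -0.12, 0, 1], [0.14, 0.09, -0.12, 0, 1], [0.17, 0.11, -0.12, 0, 1], [0.185, 0.12, -0.12, 0, 1], [0.193, 0.126, -0.12, 0, 1], [0.193, 0.126, -0.12, 0, 1], [0.193, 0.126, -0.12, 0, 1]]' | python3 inch.py; python3 - <<'E'
from h import *
st=ctrl.get_state(); im=get_image("scene")[:,:,::-1]; cv2.imwrite("pics/scene3.png",im)
print("to T1",tool(np.array([.5838,.3070,.0235])-st["position"],st).round(4))
E
```

```text
time: 16.7
position: [0.5835, 0.3058, 0.1513]
tool_rot: [2.222, 2.221, -0.002]
ft_force: [-0.2, -0.8, -0.4]
grip_width: 1.001
grip_force: 0.0
to T1 [0.0013 0.0003 0.1278]
```

View pics/scene3.png

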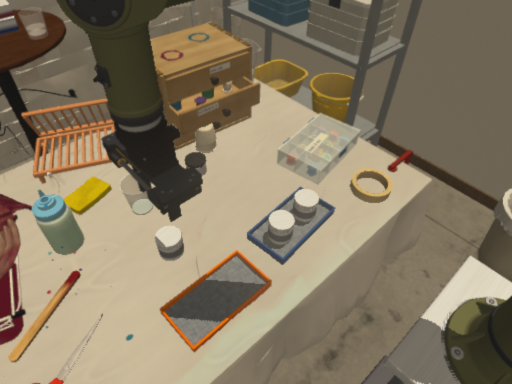

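Both full tins stand in the blue tray, at (281,223) and (306,202). The gripper hovers over T1 at (169,240).

```bash
echo '[[0.001, 0, 0.03, 0, 1], [0.001, 0, 0.06, 0, 1], [0.001, 0, 0.09, 0, 1], [0.001, 0, 0.11, 0, 1], [0.001, 0, 0.12, 0, 1], [0.001, 0, 0.127, 0, 1], [0.001, 0, 0.127, 0, 1], [0.001, 0, 0.127, 0, 0], [0.001, 0, 0.127, 0, 0], [0.001, 0, 0.127, 0, 0], [0.001, 0, 0.127, 0, 0], [0.001, 0, 0.127, 0, 0], [0.001, 0, 0.127, 0, 0]]' | python3 inch.py 30; echo '[[0, 0, -0.01, 0, 0], [0, 0, -0.02, 0, 0], [0, 0, -0.04, 0, 0], [0, 0, -0.06, 0, 0], [0, 0, -0.08, 0, 0], [0, 0, -0.09, 0, 0], [0, 0, -0.1, 0, 0], [0, 0, -0.1, 0, 0], [0, 0, -0.1, 0, 0], [0, 0, -0.1, 0, 0]]' | python3 inch.py;echo '[[0, 0, 0, 0, 0], [0, 0, 0, 0, 0]]' | python3 inch.py
```

```text
time: 18.05
position: [0.584, 0.3078, 0.0247]
tool_rot: [2.221, 2.221, 0.0]
ft_force: [0.3, -0.7, 2.1]
grip_width: 0.608
grip_force: 30.0
time: 19.05
position: [0.5833, 0.3072, 0.1234]
tool_rot: [-2.221, -2.221, 0.003]
ft_force: [0.4, -0.1, -0.7]
grip_width: 0.607
grip_force: 30.0
time: 19.25
position: [0.5835, 0.3075, 0.1238]
tool_rot: [-2.221, -2.221, 0.002]
ft_force: [-0.5, -0.2, -1.0]
grip_width: 0.604
grip_force: 30.0
```

T1 is empty at about 0.9 N, so it goes to the middle of the orange tray.

```bash
echo '[[0, -0.01, 0, 0, 0], [0, -0.03, 0, 0, 0], [0, -0.06, 0, 0, 0], [0, -0.09, 0, 0, 0], [-0.002, -0.12, 0, 0, 0], [-0.002, -0.14, 0, 0, 0], [-0.002, -0.149, 0, 0, 0], [-0.002, -0.151, 0, 0, 0], [-0.002, -0.151, 0.01, 0, 0], [-0.002, -0.151, 0.03, 0, 0], [-0.002, -0.151, 0.05, 0, 0], [-0.002, -0.151, 0.065, 0, 0], [-0.002, -0.151, 0.075, 0, 0], [-0.002, -0.151, 0.08, 0, 0], [-0.002, -0.151, 0.084, 0, 0], [-0.002, -0.151, 0.087, 0, 0], [-0.002, -0.151, 0.089, 0, 0], [-0.002, -0.151, 0.09, 0, 0], [-0.002, -0.151, 0.09, 0, 0]]' | python3 inch.py; echo '[[0, 0, 0.001, 0, 0], [0, 0, 0.001, 0, 0]]' | python3 inch.py|grep -E 'pos|ft'; python3 - <<'E'
from h import *
im=get_image("side")[:,:,::-1]; cv2.imwrite("pics/side4.png",cv2.resize(im[130:300,180:380],None,fx=3,fy=3,interpolation=cv2.INTER_CUBIC))
E
```

```text
time: 21.15
position: [0.433, 0.3058, 0.0347]
tool_rot: [2.221, 2.221, 0.001]
ft_force: [-0.1, -0.6, -0.4]
grip_width: 0.612
grip_force: 30.0
position: [0.4329, 0.3057, 0.0336]
ft_force: [0.1, 0.1, -0.9]
```

View pics/side4.png

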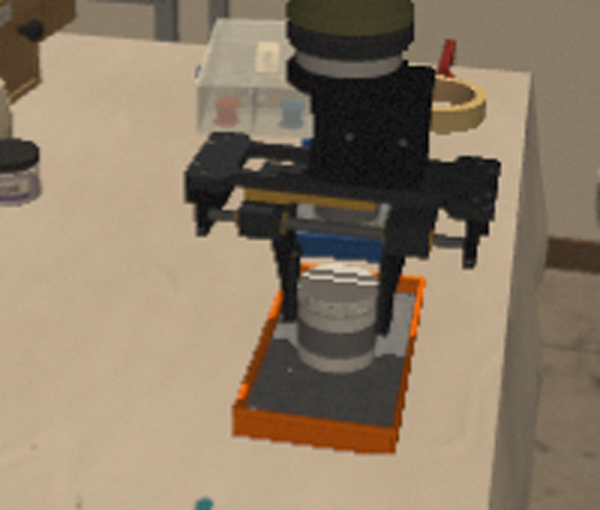

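The side crop shows the tin upright over the middle of the orange tray, at about (337,330) in the crop. I'll finish lowering it.

```bash
echo '[[0, 0, 0.001, 0, 0], [0, 0, 0.001, 0, 0]]' | python3 inch.py|grep -E 'pos|ft'; echo '[[0, 0, 0.0005, 0, 0], [0, 0, 0.0005, 0, 0]]' | python3 inch.py|grep -E 'pos|ft'
```

```text
position: [0.433, 0.3058, 0.0327]
ft_force: [-0.6, -0.6, 1.1]
position: [0.4329, 0.3058, 0.0326]
ft_force: [-2.1, -1.1, 6.0]
```

```bash
echo '[[0, 0, 0, 0, 0.7], [0, 0, 0, 0, 0.8], [0, 0, 0, 0, 1], [0, 0, 0, 0, 1], [0, 0, -0.02, 0, 1], [0, 0, -0.05, 0, 1], [0, 0, -0.08, 0, 1], [0, 0, -0.11, 0, 1], [0, 0, -0.14, 0, 1], [0, 0.03, -0.17, 0, 1], [0, 0.07, -0.18, 0, 1], [0, 0.11, -0.18, 0, 1], [0, 0.15, -0.18, 0, 1], [0, 0.15, -0.18, 0, 1], [0, 0.15, -0.18, 0, 1]]' | python3 inch.py; python3 - <<'E'
from h import *
cv2.imwrite("pics/scene5.png",get_image("scene")[:,:,::-1])
E
```

```text
time: 23.3
position: [0.5828, 0.3056, 0.2107]
tool_rot: [-2.221, -2.219, 0.002]
ft_force: [-1.2, 0.7, 0.8]
grip_width: 1.0
grip_force: 0.0
```

View pics/scene5.png

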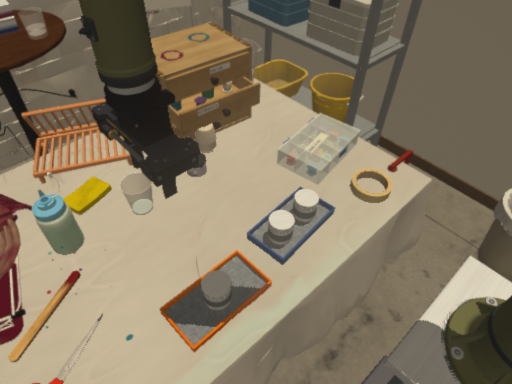

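The final view shows two tins upright in the blue tray at (281,223) and (306,202), and one upright in the orange tray at (217,287). The bystanders haven't moved and the gripper is clear.

```bash
python3 -c "
from bench import ctrl, job, get_image, camera_model
print(job.close_job())"
```

```text
the job is handed in; nothing more can be done
None
```

I handed the job in at about 23 s: the two full tins (about 4 N each) stand upright in the blue tray, the empty one (about 0.9 N) stands upright in the orange tray, and the bystanders are where they were.

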